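# Set the swivel vise to the red mark

### The arm

A 7-joint arm with a two-finger parallel gripper is mounted at the origin on the work surface. World frame = base frame: x ahead of the robot, y to its left, z up, the work surface at z = 0. Lengths are in m, angles in degrees, forces in N, time in s.
With the tool pointing down it reaches from about 0.4 to 0.9 m from the base axis. Payload 5.5 kg.
Tool frame: the origin (TCP) lies midway between the tips of the shut fingers; the grasp point (between the pads) lies grasp_offset behind it (grasp_offset is the distance from the TCP to the grasp point, in m); z points along the fingers, y is the direction in which the jaws open and shut (so a half turn about z gives the same grasp; the last joint's range is limited). The gripper opens to 92 mm and grips with 3 to 60 N. Pads are 19 mm wide; open, the fingers measure 130 mm over their backs; the gripper's body (75 mm by 190 mm) begins 47 mm behind the grasp point.
Start: joints at [-51.497, 28.699, -24.465, 88.831, 12.651, 65.22, -12.049], TCP at [0.258, 0.596, 0.227] pointing down, gripper open.
Joint ranges: [-164.97, 164.97], [-17.58, 116.51], [-87.97, 89.64], [11.32, 138.91], [-80.73, 260.73], [10.89, 115.49], [-147.41, 147.41]. Speed limits (degrees/s): [147.25, 147.25, 180, 180, 180, 180, 180].

### API

Orientations are given as [roll, pitch, yaw] about the fixed x, y, z axes, in that order (R = Rz(yaw) Ry(pitch) Rx(roll)).
In Python, from station import * gives the robot as it stands.
- The arm moves only by the tool move_arm, never from a script. Its argument "commands" is a list of rows, each a list of 3 entries, a list of its own where there are three numbers: the closure, from 0 (fully open) to 1 (shut), then the shift along the tool's x, y, z in cm, then the turn about the tool's z in degrees. A call has 1 to 5 rows; each row shifts and turns the commanded pose from where the row before left it, along the tool's axes as they then stand; what a row does not reach is not made up. A row lasts 1/8 s, in which the tool goes at most 62.5 mm and 10.7 degrees, less where a joint would pass 70% of its speed; a pose out of reach is approached as far as the arm can. A call with a gripper value outside its range is refused whole. The fingers move at their own pace and stop on an object; "newtons" is the grip in N (left out, the last holds). Time passes only in rows, so rows that do not move let the fingers close. It gives the time, the measured TCP pose, the force and the opening at its end, in the units of the state.
- read_state(): the state, without advancing time (a new reading comes with each control period).
- capture(name): name is "scene" or "side" or "wrist"; returns the picture (384x512x3 uint8, blue, green, red); there is no depth.
- camera_params(name): a dict with "camera_matrix" (3x3 intrinsics, pixels), "distortion" ([k1, k2, p1, p2, k3] as OpenCV has them; the pictures are not rectified), "world_from_camera" (4x4, takes a point from camera to world coordinates); the wrist camera has in their place "T_tool_cam" (4x4, takes a point from camera to tool coordinates, whose origin is the TCP and whose axes are the flange's). Camera axes: x right, y up, looking along -z (the intrinsics and any distortion apply to the point x, -y, -z); pixel columns grow to the right and rows downward; lengths in m; the calibration is good to about 2 mm. A picture is of the moment at which its call begins: read the wrist's pose just before it. camera_params takes no time and is no camera call.
- finish_job(): hands the job in, once; it reports no verdict.
The state is a dict: "time": time; "joints": joint angles; "dq": joint speeds; "joint_efforts": joint torques, N m; "ee_pos": TCP position; "tcp_rot": TCP orientation; "wrist_force": force on the tool from outside, world axes, zero at the start; "wrist_torque": the same for the moment, N m; "width": finger opening in m.
Only numpy, scipy, OpenCV 4.12 (cv2) and the standard library are available. Lean on these libraries where they do the work, as an engineer would, in place of code of your own. Each camera call takes 0.05 s, during which the arm holds its last target.

### The job

Loosen the swivel clamp of the small green vise by backing off its red-balled lever, swing the vise round until its pointer stands over the middle of the red dot on the base ring, then tighten the lever again by feel, to about 13 N of sideways push at the ball. Do not force the vise round while it is still clamped, do not strain the clamp, and leave everything else on the stall alone.

Things in the scene. Friction and masses are not known exactly. Their poses are not given: they have to be found in the camera images.
- swivel_axis (a point): On the vertical swivel axis of the green vise, 36 mm above the table; axes of the fixed base: a green iron disc 180 mm across, 22 mm high, silver graduated band on top, bolted down, clamp lug on its +y side. Unclamped, the head turns 0.9 rad either way from straight (head x along base x) with a drag of 0.4 N m and stays where it is left.
- front_block (a point): Centre of the front block of the turning vise head: green, 32 mm along the vise, 60 mm wide, from 36 to 88 mm above the table, 119 mm from the swivel axis. Axes of the head: x from the front block to the jaws, y across. Both flanks are free to push or grip. In front of it a screw with a 90 mm tommy bar sticks out 43 mm. The vise is at most 122 mm high (the bolt in its jaws).
- pointer (a point): Tip of the blue pointer at the jaw end of the vise head, 80 mm from the swivel axis, 36 mm above the table, straight opposite the front block. It sweeps over the graduated band as the head turns.
- mark_red_dot (a point): Centre of the red paint dot, 11 mm across, on the graduated band, 80 mm from the swivel axis, at 30 degrees to one side or the other of the base's own straight line. The pointer shall stand over it.
- mark_yellow_dot (a point): Centre of the yellow paint dot of the same size at 30 degrees on the other side: not the mark wanted.
- lever_pivot (a point): On the vertical axis of the clamp lever, about 112 mm from the swivel axis on the clamp lug, at the height of the ball's centre (87 mm above the table). The lever's hub is 27 mm across and its top is 73 mm above the table; under it a steel cam drives the brass brake shoe.
- lever_ball (a point): Centre of the red ball (26 mm across) at the end of the clamp lever, 75 mm from the pivot, 87 mm above the table; a steel bar 11 mm thick slopes down from it to the hub. It can be pushed sideways, square to the bar. As found, the lever points outwards from the vise, 30 degrees towards the pointer end.
- clamp_lever (a joint): Lever angle, rad: 0 as found (clamped), growing as it loosens, counter-clockwise from above; stops at 1.30, -1.0. Slack past 0.5. Running free it drags at 8 N at the ball (more if fast). How tight it was left is unknown. Tightened, it bites between 0.35 and 0, to be felt; the push then rises 5 N per 0.1 rad: 13 N is right, under 11 too slack, over 15.5 too tight, 25 strains it. Stays where left.
- clamp_shoe: Brass brake shoe between the lever's hub and the vise, 30 by 22 by 13 mm, which the lever's cam presses against the rim of the dark flange to clamp the vise head; its origin lies on the table below the lever's pivot.
- vise_head: The turning vise head with its dark round flange, 140 mm across, whose rim the shoe clamps; origin on the swivel axis at table height, x towards the pointer, z up.
- wrench_grip (a point): Grip of a loose steel wrench, 170 mm long; leave alone.
- hex_bolt: Loose dark hex bolt about 80 mm long, lying; leave alone.
- zinc_bolt: Loose yellow-zinc bolt about 63 mm long, lying; leave alone.
- big_washer: Loose washer, 44 mm across, 6 mm thick; leave alone.
- spacer: Loose dark steel sleeve, 32 mm across, 22 mm high; leave alone.
- oil_can: Red closed can, 56 mm across, 130 mm high, standing; leave alone.
- screwdriver_grip (a point): Handle of a loose yellow screwdriver, 190 mm long; leave alone.

How it is judged:
By the outcome, as a careful person would: the job done as asked, in the order asked, and still so for the second after the job is handed in, with the robot touching nothing.
It also fails if it takes over 72 s, if anything falls off the work surface, if the arm or the gripper's body presses on something with over 40 N, if the wrist force passes 120 N, or if a joint passes its speed limit or range.

## Working session

There is one attempt and no reset: what is moved stays moved. The work goes in short steps, Python scripts to look and compute and a tool call to move; the robot and the scene stay as the last step left them, time stands still between calls to the robot, and variables do not carry over. Pictures are saved under pics/ and viewed, and the job is handed in when it is done.

Besides the shell and the picture viewer there is one more tool, called after "Emit:" as name(argument=value, ...), one argument or row to a line, values as JSON. move_arm: Moves the arm, as the interface text tells. Its arguments: {"type":"object","properties":{"commands":{"type":"array","items":{"type":"array"}},"newtons":{"type":"number"}},"required":["commands"]}

```bash
mkdir -p pics; ls; cat > h.py <<'E'
from station import *
import numpy as np, cv2
from scipy.spatial.transform import Rotation as R
def ray(name,uv,st=None):
    p=camera_params(name);K=np.array(p["camera_matrix"]);D=np.array(p["distortion"])
    if name=="wrist":
        T=np.eye(4);T[:3,:3]=R.from_euler('xyz',st["tcp_rot"],degrees=True).as_matrix();T[:3,3]=st["ee_pos"]
        T=T@np.array(p["T_tool_cam"])
    else: T=np.array(p["world_from_camera"])
    u=cv2.undistortPoints(np.array([[uv]],float),K,D)[0,0]
    return T[:3,3],T[:3,:3]@np.array([u[0],-u[1],-1])
def onplane(name,uv,z,st=None):
    o,d=ray(name,uv,st);return o+d*(z-o[2])/d[2]
def tri(rs):
    A=np.zeros((3,3));b=np.zeros(3)
    for o,d in rs:
        d=d/np.linalg.norm(d);P=np.eye(3)-np.outer(d,d);A+=P;b+=P@o
    x=np.linalg.solve(A,b);return x,[np.linalg.norm(np.cross(x-o,d/np.linalg.norm(d))) for o,d in rs]
E
python3 - <<'E'
from h import *
st=read_state();print(st)
for n in ["scene","side","wrist"]:
    im=capture(n);cv2.imwrite(f"pics/{n}0.png",cv2.resize(im,(800,600),interpolation=cv2.INTER_CUBIC));np.save(f"pics/{n}0.npy",im)
    print(n,camera_params(n))
E
```

```text
pics
{'time': 0.0, 'joints': array([-51.49658597,  28.7545823 , -24.45491088,  88.8912729 ,
        12.64911924,  65.21842206, -12.05004654]), 'dq': array([ 0.00851861,  0.07564727,  0.01098298,  0.0282996 , -0.0239674 ,
        0.06562503, -0.0506297 ]), 'joint_efforts': array([ 4.64266413e-04, -5.66583180e+01, -5.81598982e+00, -2.79108006e+01,
       -6.87160646e-02,  3.09227931e-02,  1.92198636e-04]), 'ee_pos': array([0.25812403, 0.595792  , 0.22567373]), 'tcp_rot': array([-1.79889095e+02, -6.63367215e-03,  1.56579806e+02]), 'wrist_force': array([-0.30667975,  0.28665651, -0.49553471]), 'wrist_torque': array([ 0.01329067, -0.03799293, -0.00120432]), 'width': 0.092198867182896}
scene {'camera_matrix': array([[376.81804926,   0.        , 260.99601716],
       [  0.        , 376.81804926, 191.30979252],
       [  0.        ,   0.        ,   1.        ]]), 'distortion': array([-0.10755301,  0.        ,  0.        ,  0.        ,  0.        ]), 'world_from_camera': array([[-0.86339886, -0.34277732,  0.3701974 ,  0.91226712],
       [ 0.50438979, -0.60324245,  0.61781023,  0.58219288],
 
[... 578 characters left out ...]
  0.68182353],
       [ 0.        ,  0.        ,  0.        ,  1.        ]])}
wrist {'camera_matrix': array([[304.74181565,   0.        , 252.05235594],
       [  0.        , 304.74181565, 193.63224428],
       [  0.        ,   0.        ,   1.        ]]), 'distortion': array([-0.07645094,  0.        ,  0.        ,  0.        ,  0.        ]), 'T_tool_cam': array([[-4.36416923e-05,  9.64448677e-01,  2.64270215e-01,
         7.10194079e-02],
       [ 9.99999883e-01, -8.50618147e-05,  4.75571724e-04,
         4.20613666e-04],
       [ 4.81143825e-04,  2.64270205e-01, -9.64448561e-01,
        -1.58735610e-01],
       [ 0.00000000e+00,  0.00000000e+00,  0.00000000e+00,
         1.00000000e+00]])}
```

View pics/scene0.png

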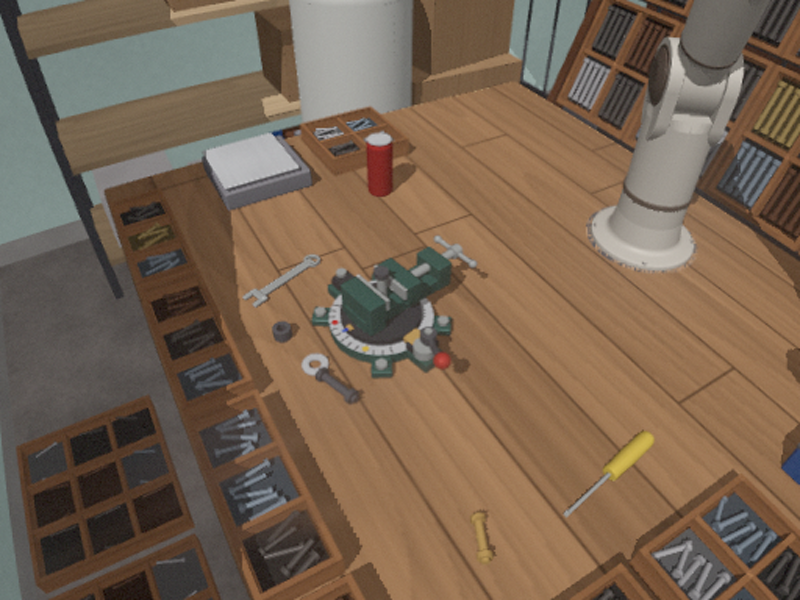

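View pics/side0.png

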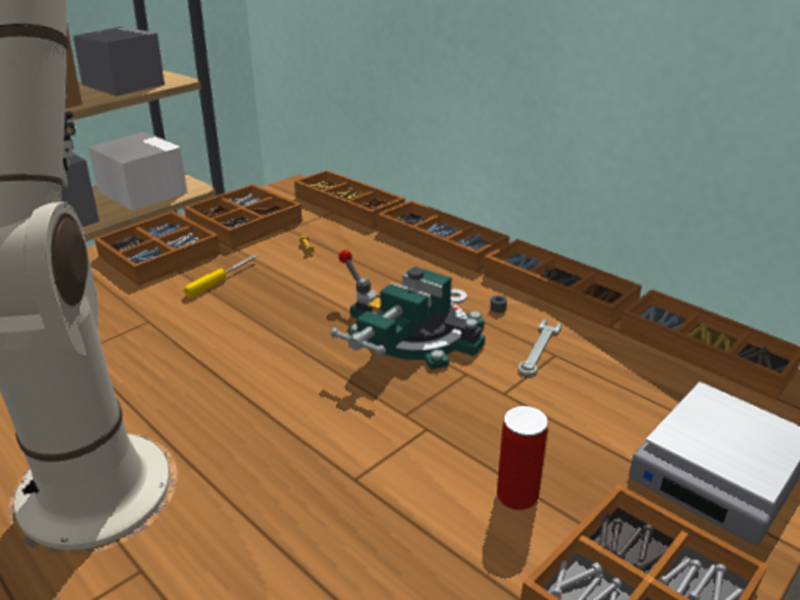

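View pics/wrist0.png

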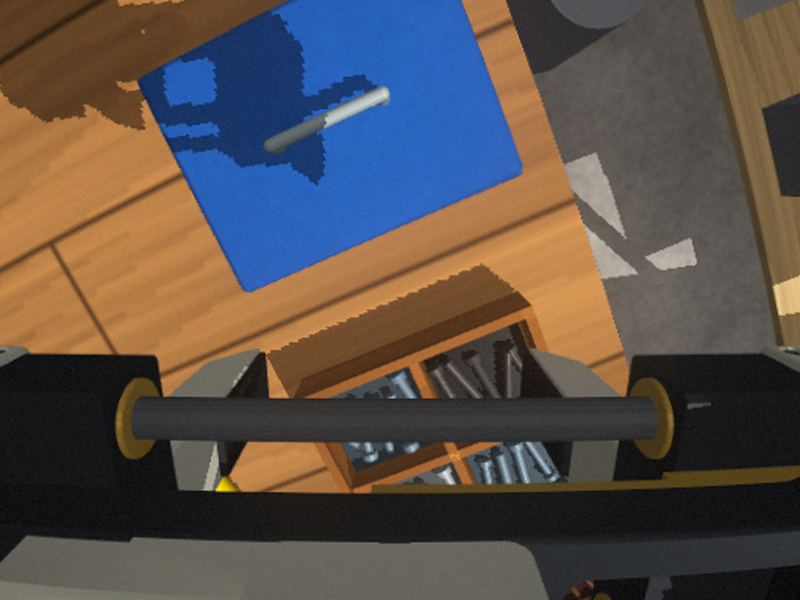

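The scene view shows the vise at about (390,310) of the 800 px picture, with the ball at (442,360). In the side view the ball is at (345,256). The wrist camera sees only the tool box. I'll zoom in and triangulate.

```bash
python3 - <<'E'
from h import *
s=np.load("pics/scene0.npy");d=np.load("pics/side0.npy")
def masks(im,box):
    x0,y0,x1,y1=box;h=cv2.cvtColor(im,cv2.COLOR_BGR2HSV);m=lambda lo,hi:cv2.inRange(h,lo,hi)
    M={'red':m((0,170,90),(5,255,255))|m((174,150,90),(180,255,255)),'blue':m((105,120,60),(130,255,255)),'yel':m((20,120,120),(34,255,255))}
    for k,v in M.items():
        n,l,st,c=cv2.connectedComponentsWithStats(v[y0:y1,x0:x1])
        for i in range(1,n):
            if st[i,4]>=2: print(k,st[i,4],c[i]+[x0,y0])
print("scene");masks(s,(190,140,320,260))
print("side");masks(d,(190,140,330,250))
cv2.imwrite("pics/sc.png",cv2.resize(s[150:250,195:325],None,fx=6,fy=6,interpolation=cv2.INTER_CUBIC))
cv2.imwrite("pics/sd.png",cv2.resize(d[150:250,195:325],None,fx=6,fy=6,interpolation=cv2.INTER_CUBIC))
E
```

```text
scene
red 3 [213.66666667 205.66666667]
red 22 [281.18181818 228.36363636]
red 2 [282.5 234. ]
blue 3 [220.66666667 210.66666667]
yel 2 [261.  215.5]
yel 8 [233.25  222.625]
side
red 33 [220.03030303 162.66666667]
yel 19 [195.47368421 154.78947368]
yel 28 [240.5  193.75]
```

View pics/sc.png

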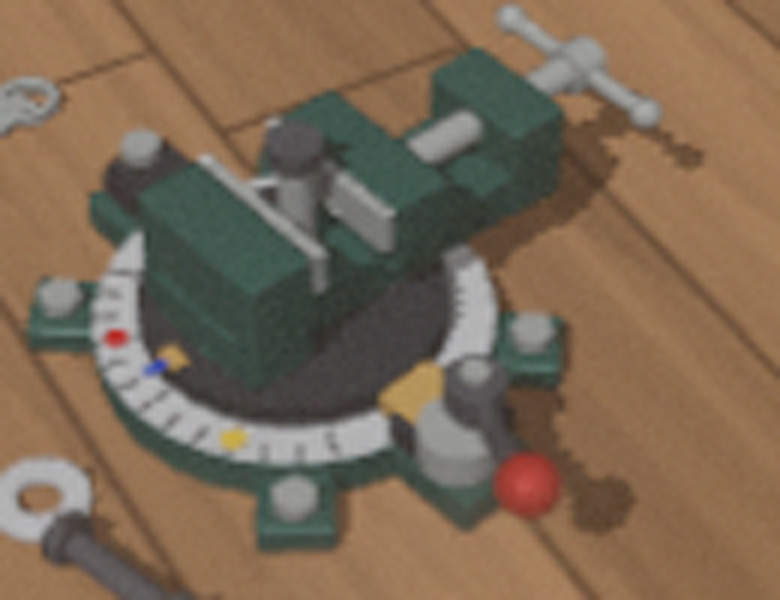

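View pics/sd.png

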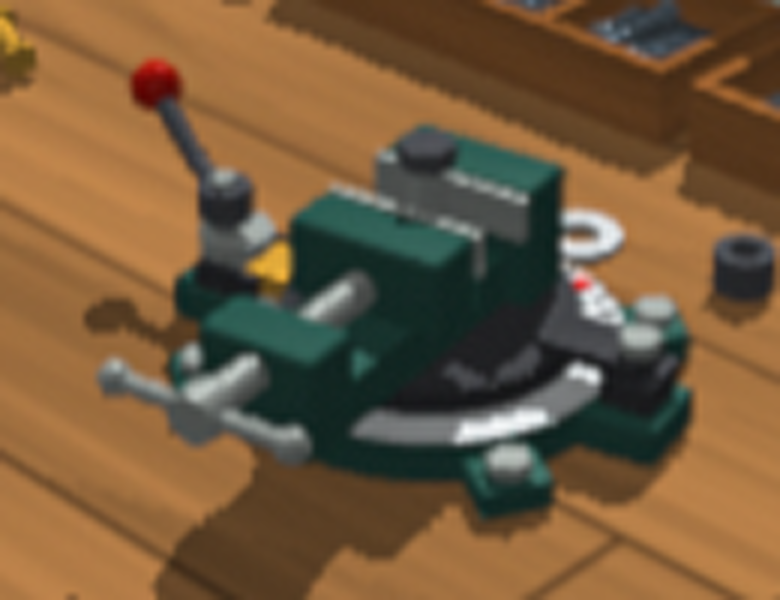

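Scene crop: red dot (116,338), yellow dot (233,439), blue pointer tip (150,371), ball (528,484). Side crop: ball (156,84), red dot (583,284).

```bash
python3 - <<'E'
from h import *
c=lambda x,y:(195+(x+.5)/6-.5,150+(y+.5)/6-.5)
f=lambda *a:np.round(np.array(a),4)
print("ball",tri([ray("scene",c(528,484)),ray("side",c(156,84))]))
print("red",tri([ray("scene",c(116,338)),ray("side",c(583,284))]))
r=onplane("scene",c(116,338),.023);y=onplane("scene",c(233,439),.023);p=onplane("scene",c(150,371),.036)
rr=tri([ray("scene",c(116,338)),ray("side",c(583,284))])[0]
hub=tri([ray("scene",c(474,370)),ray("side",c(226,180))]);print("hubtop",hub)
print(f(r),f(y),f(p),"|ry|",np.linalg.norm(r-y))
# dots 80 mm from axis at +-30 -> distance 80 mm
m=(r+y)/2;e=(r-y)/np.linalg.norm(r-y);n=np.array([-e[1],e[0],0])
for s in(1,-1): print("axis",f(m+s*n*.08*np.cos(np.pi/6)))
# band circle outer from side/scene : base lugs
for q in [(60,297),(293,497),(533,330),(140,147)]: print("boltheads",f(onplane("scene",c(*q),.03)))
for q in [(508,460),(655,308)]: print("side bolt",f(onplane("side",c(*q),.03)))
print("front block top centre", f(onplane("scene",c(497,100),.088)),f(onplane("side",c(287,332),.088)))
E
```

```text
ball (array([0.58671896, 0.13392142, 0.08810609]), [np.float64(0.0013392988122834834), np.float64(0.0013392988122833823)])
red (array([ 0.66725889, -0.07180168,  0.02364864]), [np.float64(0.0025547956604391746), np.float64(0.002554795660439085)])
hubtop (array([0.56478278, 0.06067238, 0.0712508 ]), [np.float64(0.0013594595962313388), np.float64(0.0013594595962310109)])
[[ 0.6654 -0.0702  0.023 ]] [[0.6477 0.0077 0.023 ]] [[ 0.6656 -0.0335  0.036 ]] |ry| 0.0798108721840824
axis [[ 0.7241 -0.0159  0.023 ]]
axis [[ 0.589  -0.0466  0.023 ]]
boltheads [[ 0.6787 -0.0989  0.03  ]]
boltheads [[0.6435 0.0532 0.03  ]]
boltheads [[0.5073 0.022  0.03  ]]
boltheads [[ 0.6043 -0.1724  0.03  ]]
side bolt [[ 0.532  -0.1497  0.03  ]]
side bolt [[ 0.6687 -0.1172  0.03  ]]
front block top centre [[ 0.4768 -0.0608  0.088 ]] [[ 0.4753 -0.0766  0.088 ]]
```

```bash
cat >> h.py <<'E'
def rel(target,yaw,st=None):
    st=st or read_state();M=R.from_euler('xyz',st["tcp_rot"],degrees=True).as_matrix()
    d=M.T@(np.array(target)-st["ee_pos"])*100
    t=-(yaw-st["tcp_rot"][2]);t=(t+180)%360-180
    print("t",round(st["time"],2),"shift cm",d.round(2),"turn",round(t,1),"| pos",st["ee_pos"].round(4),"rot",st["tcp_rot"].round(1),"j",st["joints"].round(0),"F",st["wrist_force"].round(1))
    # command in pure yaw frame
E
python3 - <<'E'
import station;print([a for a in dir(station) if a[0]!='_'],getattr(station,'grasp_offset',None))
from h import *
rel([.56,.06,.26],73)
E
```

```text
['PlanningError', 'camera_params', 'capture', 'finish_job', 'grasp_offset', 'read_state'] 0.0188
t 0.15 shift cm [-48.99 -37.19  -3.35] turn 83.6 | pos [0.2582 0.5959 0.2259] rot [-179.9   -0.   156.6] j [-51.  29. -24.  89.  13.  65. -12.] F [ 0.5 -0.2  0.5]
```

Emit:
move_arm(
  commands=[
    [0, [-4.9, -3.7, -0.3], 0],
    [0, [-4.9, -3.7, -0.3], 0],
    [0, [-4.9, -3.7, -0.3], 0],
    [0, [-4.9, -3.7, -0.3], 0],
    [0, [-4.9, -3.7, -0.3], 0],
  ],
)

```text
time: 0.78
ee_pos: [0.4103, 0.3273, 0.2417]
tcp_rot: [180.0, 0.0, 156.6]
wrist_force: [1.5, 0.2, -0.6]
width: 0.0916
```

Emit:
move_arm(
  commands=[
    [0.5, [-4.9, -3.7, -0.3], 0],
    [0.5, [-4.9, -3.7, -0.3], 0],
    [0.5, [-4.9, -3.7, -0.3], 0],
    [0.5, [-4.9, -3.7, -0.3], 0],
    [0.5, [0, 0, 0], 10],
  ],
)

```text
time: 1.4
ee_pos: [0.5331, 0.1086, 0.2535]
tcp_rot: [-179.9, 0.1, 145.8]
wrist_force: [-0.5, 1.6, 0.3]
width: 0.048
```

Emit:
move_arm(
  commands=[
    [0.5, [0, 0, 0], 10],
    [0.5, [0, 0, 0], 10],
    [0.5, [0, 0, 0], 10],
    [0.5, [0, 0, 0], 10],
    [0.5, [0, 0, 0], 10],
  ],
)

```text
time: 2.02
ee_pos: [0.5304, 0.1156, 0.2534]
tcp_rot: [-180.0, 0.0, 96.3]
wrist_force: [-0.6, 0.1, -0.6]
width: 0.0461
```

```bash
python3 - <<'E'
from h import *
rel([.56,.06,.26],73)
E
```

```text
t 2.02 shift cm [-5.85  2.34 -0.66] turn 23.3 | pos [0.5304 0.1156 0.2534] rot [-180.     0.    96.3] j [-12.  14.  -4. 103.   1.  62. -10.] F [-0.6  0.1 -0.6]
```

Emit:
move_arm(
  commands=[
    [0.5, [-3, 1, -2], 10],
    [0.5, [-2, 1.5, -2], 10],
    [0.5, [0, 0, 0], 3],
    [0.5, [0, 0, 0], 0],
  ],
)

```text
time: 2.52
ee_pos: [0.5576, 0.066, 0.2935]
tcp_rot: [-180.0, 0.0, 73.6]
wrist_force: [0.4, 0.5, -0.1]
width: 0.0459
```

```bash
python3 - <<'E'
from h import *
st=read_state();im=capture("wrist");np.save("pics/w1.npy",im);print({k:st[k] for k in("ee_pos","tcp_rot","joints","width")})
import pickle;pickle.dump(st,open("pics/w1.pkl","wb"))
cv2.imwrite("pics/w1.png",cv2.resize(im,(800,600),interpolation=cv2.INTER_CUBIC))
E
```

```text
{'ee_pos': array([0.55764245, 0.0659912 , 0.29351378]), 'tcp_rot': array([-1.79973067e+02,  3.61432745e-03,  7.35960335e+01]), 'joints': array([-10.5437217 ,  14.37856144,   1.27524231,  97.99920378,
        -0.35148143,  67.65186216, -25.57858859]), 'width': 0.04585627417278744}
```

View pics/w1.png

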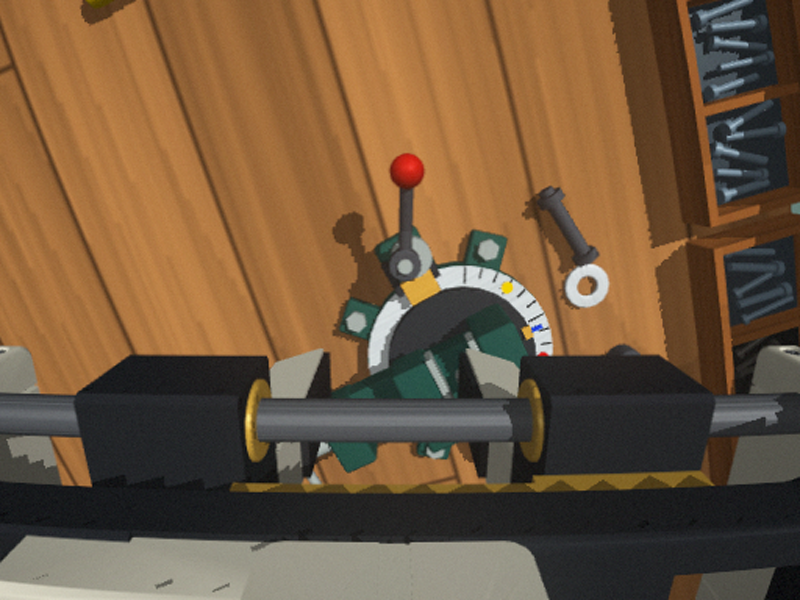

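The wrist view shows the ball at (407,170), the hub top at (404,263), the yellow dot at (507,288), the pointer tip at about (543,328), and the red dot half hidden near (543,354).

```bash
python3 - <<'E'
from h import *
import pickle;st=pickle.load(open("pics/w1.pkl","rb"))
c=lambda x,y:((x+.5)*.64-.5,(y+.5)*.64-.5)
P=lambda x,y,z:onplane("wrist",c(x,y),z,st)
b=P(407,170,.087);h=P(404,263,.073);y=P(507,288,.023);p=P(543,328,.036)
print(b,h,y,p);v=b-h;print("lever len",np.hypot(*v[:2]),np.degrees(np.arctan2(v[1],v[0])))
# ball edge-mask
im=np.load("pics/w1.npy");hs=cv2.cvtColor(im,cv2.COLOR_BGR2HSV)
m=cv2.inRange(hs,(0,150,60),(8,255,255))|cv2.inRange(hs,(172,150,60),(180,255,255))
n,l,s,cc=cv2.connectedComponentsWithStats(m);
for i in range(1,n):
  if s[i,4]>5: print(s[i],cc[i],onplane("wrist",cc[i],.087 if s[i,4]>100 else .023,st))
E
```

```text
[0.58760696 0.13386118 0.087     ] [0.56552032 0.06446275 0.073     ] [0.64943064 0.00562434 0.023     ] [ 0.67116124 -0.0372074   0.036     ]
lever len 0.0728282991799549 72.34588871640321
[250  98  22  23 386] [260.03367876 109.        ] [0.58719111 0.1335349  0.087     ]
[344 226   7   2  12] [347.         226.58333333] [ 0.66822158 -0.06890838  0.023     ]
```

```bash
python3 - <<'E'
from h import *
rel([.587,.1337,.068],72.5)
E
```

```text
t 2.58 shift cm [ 7.3   0.97 22.53] turn 1.2 | pos [0.5574 0.0663 0.2933] rot [-179.9    0.    73.7] j [-11.  14.   1.  98.  -0.  68. -26.] F [-0.2 -0.1 -0.1]
```

Emit:
move_arm(
  commands=[
    [0.5, [3.6, 0.5, 4], 1.2],
    [0.5, [3.7, 0.5, 4], 0],
    [0.5, [0, 0, 4], 0],
    [0.5, [0, 0, 2], 0],
    [0.5, [0, 0, 0], 0],
  ],
)

```text
time: 3.2
ee_pos: [0.5866, 0.1331, 0.1513]
tcp_rot: [-179.7, 0.1, 72.5]
wrist_force: [-0.1, -0.2, 0.6]
width: 0.046
```

```bash
python3 - <<'E'
from h import *
rel([.587,.1337,.068],72.5)
im=capture("wrist");cv2.imwrite("pics/w2.png",cv2.resize(im,(800,600)))
E
```

```text
t 3.2 shift cm [0.09 0.06 8.33] turn -0.0 | pos [0.5866 0.1331 0.1513] rot [-1.797e+02  1.000e-01  7.250e+01] j [-15.  27.  -0. 100.   0.  53. -33.] F [-0.1 -0.2  0.6]
```

View pics/w2.png

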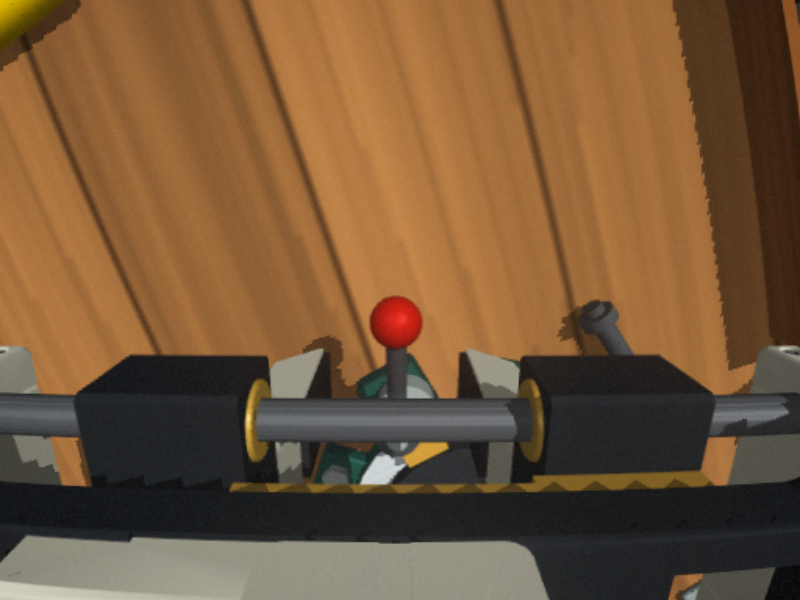

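The ball at (396,322) is centred between the fingers, whose inner edges are at about 325 and 465. Descending now.

Emit:
move_arm(
  commands=[
    [0.5, [0.1, 0.05, 3], 0],
    [0.5, [0, 0, 3], 0],
    [0.5, [0, 0, 2.3], 0],
    [0.65, [0, 0, 0], 0],
    [0.65, [0, 0, 0], 0],
  ],
)

```text
time: 3.88
ee_pos: [0.5908, 0.1342, 0.0725]
tcp_rot: [179.9, -0.1, 72.4]
wrist_force: [-0.3, 0.3, 0.4]
width: 0.0336
```

```bash
python3 - <<'E'
from h import *
rel([.587,.1337,.068],72.5)
im=capture("wrist");cv2.imwrite("pics/w3.png",cv2.resize(im,(800,600)))
piv=np.array([.5645,.0622])
for a in (0,.1,.2,.3,.4,.5,.6,.7):
    t=np.radians(72.5)+a;print(a,(piv+.075*np.array([np.cos(t),np.sin(t)])).round(4),np.degrees(t).round(1))
E
```

```text
t 3.88 shift cm [-0.16 -0.35  0.45] turn -0.1 | pos [0.5908 0.1342 0.0725] rot [ 1.799e+02 -1.000e-01  7.240e+01] j [-15.  33.  -0. 103.   0.  44. -33.] F [-0.3  0.3  0.4]
0 [0.5871 0.1337] 72.5
0.1 [0.5798 0.1356] 78.2
0.2 [0.5724 0.1368] 84.0
0.3 [0.5649 0.1372] 89.7
0.4 [0.5574 0.1369] 95.4
0.5 [0.55   0.1358] 101.1
0.6 [0.5427 0.134 ] 106.9
0.7 [0.5357 0.1314] 112.6
```

Emit:
move_arm(
  commands=[
    [0.65, [0, -0.5, 0.2], 0],
    [0.65, [0, -0.3, 0.2], 0],
    [0.65, [0, -0.3, 0], -2],
    [0.65, [0, -0.3, 0], -2],
    [0.65, [0, -0.3, 0], -2],
  ],
)

```text
time: 4.55
ee_pos: [0.5774, 0.1373, 0.0683]
tcp_rot: [179.5, -0.1, 78.4]
wrist_force: [7.9, -2.6, 1.0]
width: 0.0321
```

```bash
python3 - <<'E'
from h import *
rel([.587,.1337,.068],72.5)
im=capture("wrist");cv2.imwrite("pics/w4.png",cv2.resize(im,(800,600)))
E
```

```text
t 4.55 shift cm [-0.16  1.01  0.04] turn 5.9 | pos [0.5774 0.1373 0.0683] rot [ 1.795e+02 -1.000e-01  7.840e+01] j [-15.  32.  -2. 105.   2.  43. -29.] F [ 7.9 -2.6  1. ]
```

View pics/w4.png

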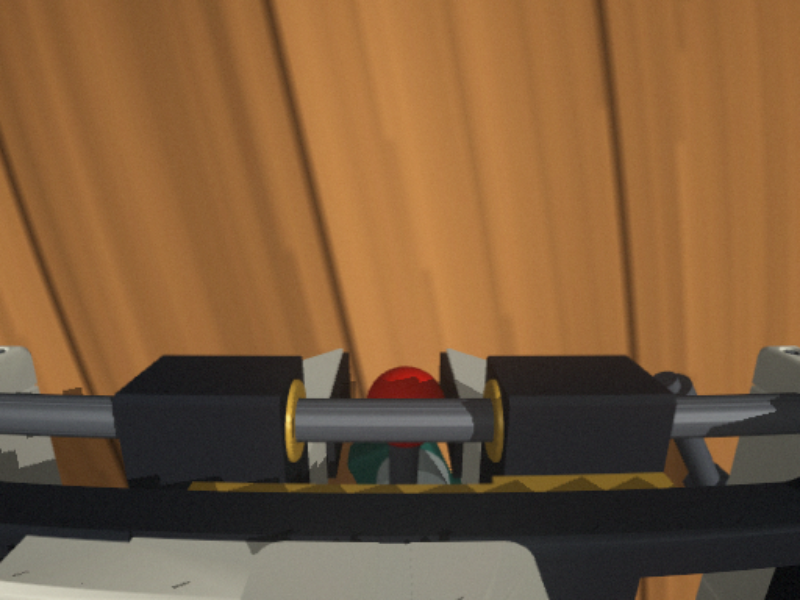

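The ball at (405,400) is touching the right-hand finger, with about 8 N pushing back. I'll keep going along the arc.

Emit:
move_arm(
  commands=[
    [0.65, [-0.02, -0.5, 0], -3.8],
    [0.65, [-0.02, -0.5, 0], -3.8],
    [0.65, [-0.02, -0.5, 0], -3.8],
    [0.65, [-0.02, -0.5, 0], -3.8],
  ],
)

```text
time: 5.1
ee_pos: [0.5576, 0.1379, 0.0683]
tcp_rot: [179.5, 0.1, 93.6]
wrist_force: [8.7, -5.3, 0.8]
width: 0.0324
```

```bash
python3 - <<'E'
from h import *
rel([.5427,.134,.068],106.9)
E
```

```text
t 5.1 shift cm [-0.3  -1.51  0.02] turn -13.3 | pos [0.5576 0.1379 0.0683] rot [1.795e+02 1.000e-01 9.360e+01] j [-12.  31.  -6. 107.   5.  42. -17.] F [ 8.7 -5.3  0.8]
```

Emit:
move_arm(
  commands=[
    [0.65, [-0.06, -0.5, 0], -3.8],
    [0.65, [-0.04, -0.5, 0], -3.8],
    [0.65, [-0.03, -0.5, 0], -3.8],
    [0.65, [-0.02, -0.5, 0], -3.8],
    [0.65, [-0.02, -0.4, 0], -3],
  ],
)

```text
time: 5.72
ee_pos: [0.5347, 0.1324, 0.0683]
tcp_rot: [179.5, 0.2, 111.8]
wrist_force: [9.8, -2.7, -0.6]
width: 0.0323
```

Emit:
move_arm(
  commands=[
    [0.65, [-0.02, -0.4, 0], -3],
    [0.65, [-0.02, -0.2, 0], -1],
    [0.65, [0, 0, 0], 0],
  ],
)

```text
time: 6.1
ee_pos: [0.5289, 0.1303, 0.0683]
tcp_rot: [179.6, 0.2, 115.7]
wrist_force: [8.2, -2.9, -0.8]
width: 0.0326
```

```bash
python3 - <<'E'
from h import *
rel([.5427,.134,.068],106.9)
d=read_state()["ee_pos"][:2]-[.5645,.0622];print(np.hypot(*d),np.degrees(np.arctan2(d[1],d[0]))-72.5)
im=capture("wrist");cv2.imwrite("pics/w5.png",cv2.resize(im,(800,600)))
E
```

```text
t 6.1 shift cm [-0.26  1.4   0.04] turn 8.8 | pos [0.5289 0.1303 0.0683] rot [179.6   0.2 115.7] j [ -8.  29. -11. 112.   9.  40.   2.] F [ 8.2 -2.9 -0.8]
0.0767886342402753 45.09231967558536
```

View pics/w5.png

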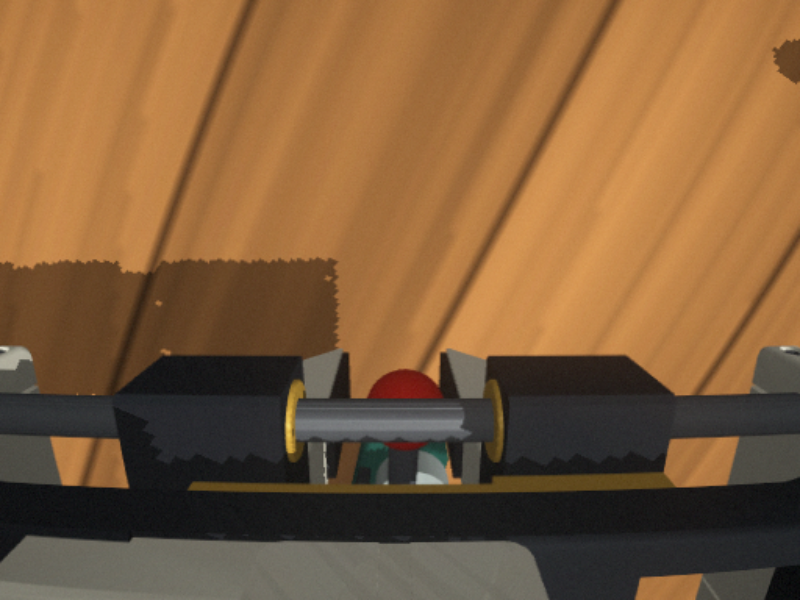

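The lever is at about 0.74 rad, past the slack point. The drag is a steady 8–9 N. Now I'll lift off and go to the front block.

Emit:
move_arm(
  commands=[
    [0.5, [0, 0.3, 0], 0],
    [0.5, [0, 0, -4], 0],
    [0.3, [0, 0, -5], 0],
    [0, [0, 0, -4], 0],
    [0, [0, 0, 0], 0],
  ],
)

```text
time: 6.78
ee_pos: [0.5291, 0.1334, 0.2001]
tcp_rot: [179.7, 0.1, 115.8]
wrist_force: [-0.3, -1.1, -0.6]
width: 0.0714
```

```bash
python3 - <<'E'
from h import *
rel([.4713,-.0672,.2],189.7)
E
```

```text
t 6.78 shift cm [-15.54 -13.94  -0.05] turn -73.9 | pos [0.5291 0.1334 0.2001] rot [1.797e+02 1.000e-01 1.158e+02] j [ -6.  18. -13. 106.   5.  56.   4.] F [-0.3 -1.1 -0.6]
```

Emit:
move_arm(
  commands=[
    [0, [-3.9, -3.5, 0], 0],
    [0, [-3.9, -3.5, 0], 0],
    [0, [-3.9, -3.5, 0], 0],
    [0, [-3.85, -3.45, 0], 0],
    [0, [0, 0, 0], -10],
  ],
)

```text
time: 7.4
ee_pos: [0.4665, -0.0727, 0.1953]
tcp_rot: [-179.8, -0.1, 125.6]
wrist_force: [-0.6, 1.6, 0.9]
width: 0.0917
```

Emit:
move_arm(
  commands=[
    [0, [0, 0, 0], -10],
    [0, [0, 0, 0], -10],
    [0, [0, 0, 0], -10],
    [0, [0, 0, 0], -10],
    [0, [0, 0, 0], -10],
  ],
)

```text
time: 8.02
ee_pos: [0.468, -0.0678, 0.1953]
tcp_rot: [180.0, -0.2, 176.1]
wrist_force: [-0.5, 0.0, 0.3]
width: 0.0918
```

Emit:
move_arm(
  commands=[
    [0, [0, 0, 0], -10],
    [0, [0, 0, 0], -4],
    [0, [0, 0, 0], 0],
  ],
)

```text
time: 8.4
ee_pos: [0.4682, -0.068, 0.1955]
tcp_rot: [179.9, -0.1, -170.2]
wrist_force: [0.3, -0.5, -0.6]
width: 0.0918
```

```bash
python3 - <<'E'
from h import *
rel([.4713,-.0672,.05],189.7)
st=read_state();im=capture("wrist");cv2.imwrite("pics/w6.png",cv2.resize(im,(800,600)))
im=capture("scene");cv2.imwrite("pics/s6.png",cv2.resize(im[130:270,185:345],None,fx=5,fy=5,interpolation=cv2.INTER_CUBIC)[:600])
E
```

```text
t 8.4 shift cm [-3.500e-01  1.000e-02  1.455e+01] turn 0.1 | pos [ 0.4682 -0.068   0.1955] rot [ 1.799e+02 -1.000e-01 -1.702e+02] j [ 20.  12. -17. 115.   4.  53. 101.] F [ 0.3 -0.5 -0.6]
```

View pics/w6.png

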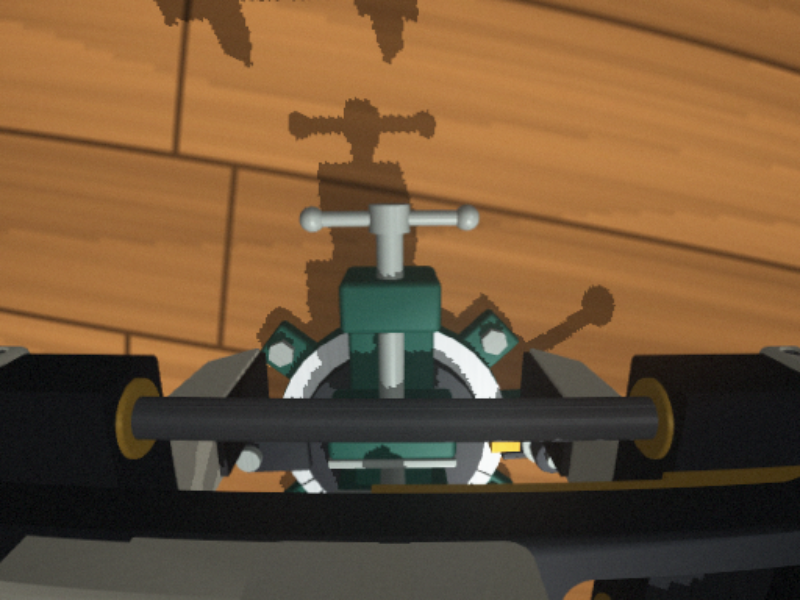

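View pics/s6.png

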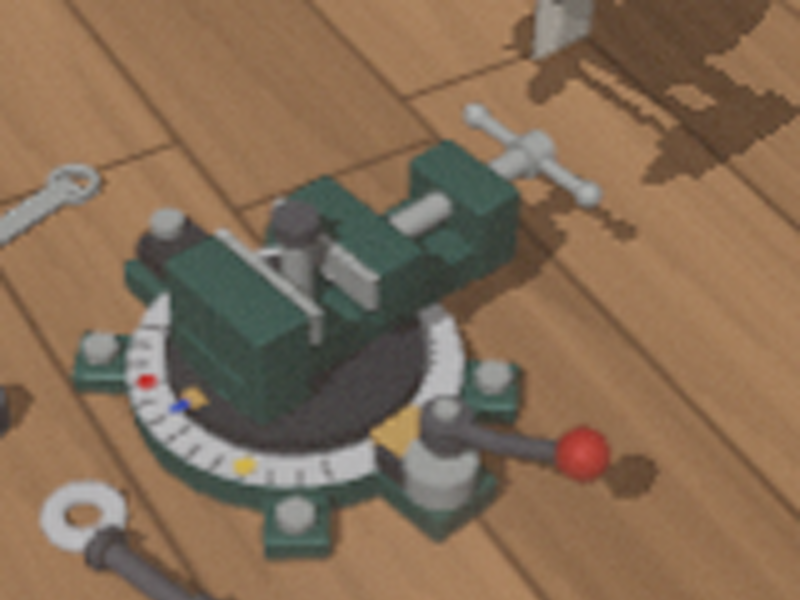

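The front block is lined up with the tool, centred at about (390,300) in the wrist view, with the screw pointing straight up. In the scene view the lever is swung off, with its ball at (582,453).

```bash
python3 - <<'E'
from h import *
st=read_state();c=lambda x,y:((x+.5)*.64-.5,(y+.5)*.64-.5)
for q in [(343,280),(440,280),(343,332),(440,332),(390,280),(390,332),(390,268),(389,205),(392,385)]: print(q,onplane("wrist",c(*q),.088 if q[1]<350 and q[1]>210 else .07,st).round(4))
E
```

```text
(343, 280) [ 0.4622 -0.0986  0.088 ]
(440, 280) [ 0.4528 -0.0438  0.088 ]
(343, 332) [ 0.4934 -0.0942  0.088 ]
(440, 332) [ 0.4837 -0.0377  0.088 ]
(390, 280) [ 0.4577 -0.0721  0.088 ]
(390, 332) [ 0.4887 -0.0668  0.088 ]
(390, 268) [ 0.4508 -0.0732  0.088 ]
(389, 205) [ 0.4171 -0.0797  0.07  ]
(392, 385) [ 0.5304 -0.0586  0.07  ]
```

Emit:
move_arm(
  commands=[
    [0, [-0.4, 0.1, 4], 0],
    [0, [0, 0, 4], 0],
    [0, [0, 0, 4], 0],
    [0, [0, 0, 2.3], 0],
    [0, [0, 0, 0], 0],
  ],
)

```text
time: 9.12
ee_pos: [0.4712, -0.0663, 0.0519]
tcp_rot: [179.9, -0.3, -170.2]
wrist_force: [0.3, -0.4, 0.0]
width: 0.0918
```

```bash
python3 - <<'E'
from h import *
rel([.473,-.069,.05],189.7)
im=capture("wrist");cv2.imwrite("pics/w7.png",cv2.resize(im,(800,600)))
E
```

```text
t 9.12 shift cm [-0.13 -0.3   0.19] turn 0.1 | pos [ 0.4712 -0.0663  0.0519] rot [ 179.9   -0.3 -170.2] j [ 17.  26. -14. 121.  10.  35.  95.] F [ 0.3 -0.4  0. ]
```

View pics/w7.png

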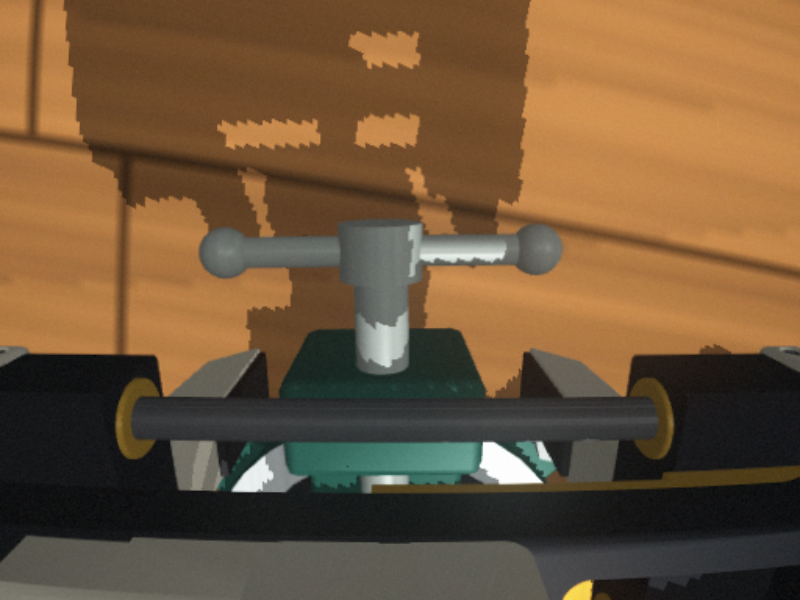

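The block is straddled, slightly off-centre at 383 against 394. I'll shift 3 mm and grip lightly.

Emit:
move_arm(
  commands=[
    [0, [-0.1, -0.3, 0], 0],
    [0.25, [0, 0, 0], 0],
    [0.5, [0, 0, 0], 0],
    [0.5, [0, 0, 0], 0],
    [0.5, [0, 0, 0], 0],
  ],
  newtons=12,
)

```text
time: 9.8
ee_pos: [0.4748, -0.0694, 0.0539]
tcp_rot: [-180.0, 0.0, -170.2]
wrist_force: [-0.8, -0.2, 2.3]
width: 0.0601
```

```bash
python3 - <<'E'
from h import *
rel([.473,-.069,.05],189.7);print(read_state()["width"])
E
```

```text
t 9.8 shift cm [0.17 0.07 0.39] turn 0.1 | pos [ 0.4748 -0.0694  0.0539] rot [-180.     0.  -170.2] j [ 17.  26. -14. 120.  10.  35.  95.] F [-0.8 -0.2  2.3]
0.060097015991481866
```

Emit:
move_arm(
  commands=[
    [0.5, [-0.02, 0.61, 0], 3],
    [0.5, [-0.02, 0.61, 0], 3],
    [0.5, [-0.02, 0.61, 0], 3],
    [0.5, [-0.02, 0.61, 0], 3],
  ],
)

```text
time: 10.3
ee_pos: [0.4729, -0.0452, 0.0539]
tcp_rot: [-180.0, -0.0, 177.7]
wrist_force: [-1.5, -0.7, 3.1]
width: 0.0601
```

```bash
python3 - <<'E'
from h import *
a=np.radians(162.7);rel([.589+.119*np.cos(a),-.0475+.119*np.sin(a),.05],162.7);print(read_state()["width"])
im=capture("scene");cv2.imwrite("pics/s8.png",cv2.resize(im[130:270,185:345],None,fx=5,fy=5,interpolation=cv2.INTER_CUBIC)[:600])
E
```

```text
t 10.3 shift cm [-0.11  3.32  0.39] turn 15.0 | pos [ 0.4729 -0.0452  0.0539] rot [-180.    -0.   177.7] j [ 12.  25. -11. 121.   8.  35.  82.] F [-1.5 -0.7  3.1]
0.060128502366567506
```

View pics/s8.png

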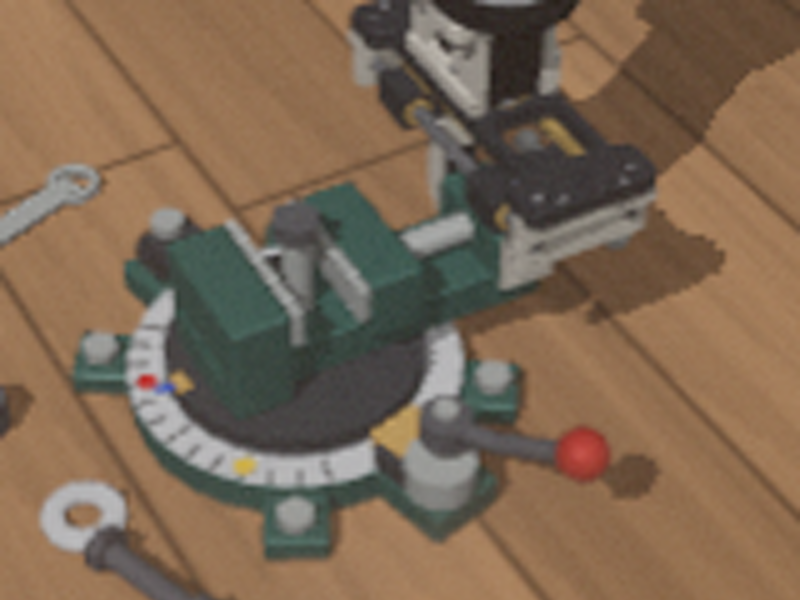

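The pointer now appears at (163,388) and the red dot at (147,381). The pointer is higher than the band, so it still has some way to go. Continuing.

Emit:
move_arm(
  commands=[
    [0.5, [-0.02, 0.62, 0], 3],
    [0.5, [-0.02, 0.62, 0], 3],
    [0.5, [-0.02, 0.62, 0], 3],
    [0.5, [-0.02, 0.62, 0], 3],
    [0.5, [0, 0, 0], 0],
  ],
)

```text
time: 10.98
ee_pos: [0.4765, -0.0201, 0.0538]
tcp_rot: [180.0, -0.1, 165.8]
wrist_force: [-3.4, 1.0, 5.0]
width: 0.06
```

```bash
python3 - <<'E'
from h import *
a=np.radians(162.7);rel([.589+.119*np.cos(a),-.0475+.119*np.sin(a),.05],162.7);print(read_state()["width"])
im=capture("scene");cv2.imwrite("pics/s9.png",cv2.resize(im[180:230,190:270],None,fx=10,fy=10,interpolation=cv2.INTER_CUBIC))
c=lambda x,y:(190+(x+.5)/10-.5,180+(y+.5)/10-.5)
cs=camera_params("scene")
def proj(p):
    T=np.linalg.inv(np.array(cs["world_from_camera"]));q=T[:3,:3]@p+T[:3,3];q=np.array([q[0],-q[1],-q[2]])
    return cv2.projectPoints(q.reshape(1,1,3),np.zeros(3),np.zeros(3),np.array(cs["camera_matrix"]),np.array(cs["distortion"]))[0][0,0]
for ang in(9.7,-3,-17.3):
    t=np.radians(ang);p=np.array([.589+.08*np.cos(t),-.0475+.08*np.sin(t),.036]);q=p.copy();q[2]=.023
    print(ang,(proj(p)-[190,180]+.5)*10-.5,(proj(q)-[190,180]+.5)*10-.5)
E
```

```text
t 10.97 shift cm [0.31 0.74 0.38] turn 3.1 | pos [ 0.4765 -0.0201  0.0538] rot [ 1.800e+02 -1.000e-01  1.658e+02] j [  7.  25.  -9. 121.   6.  35.  69.] F [-3.4  1.   5. ]
0.059996832324596544
9.7 [291.50365626 320.62448422] [294.8971198  355.06057091]
-3 [258.13930779 278.46612335] [261.79549265 312.92500777]
-17.3 [238.15772614 226.45813939] [241.93395849 260.93034256]
```

View pics/s9.png

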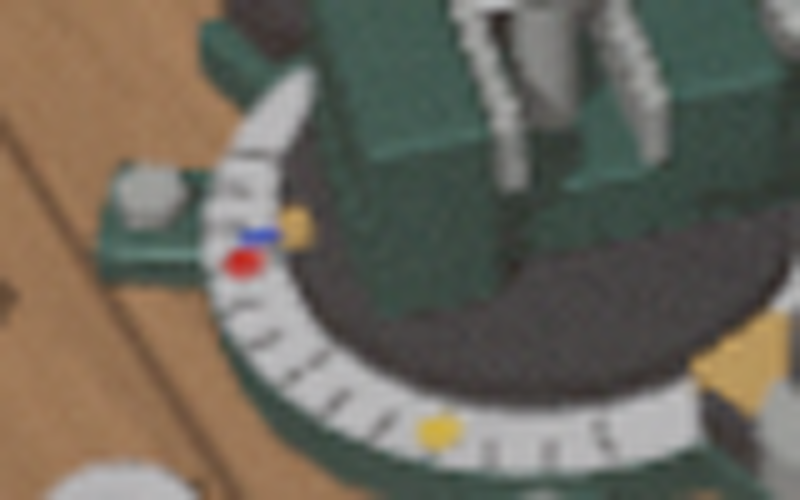

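The red dot is at (244,262), where a −17.3° bearing predicts (242,261). The pointer tip is at (241,237) and should be at about (240,228), so about 3° is left.

Emit:
move_arm(
  commands=[
    [0.5, [-0.01, 0.31, 0], 1.5],
    [0.5, [-0.01, 0.31, 0], 1.5],
    [0.5, [0, 0, 0], 0],
  ],
)

```text
time: 11.4
ee_pos: [0.4782, -0.0142, 0.0538]
tcp_rot: [180.0, -0.1, 162.8]
wrist_force: [-2.8, 2.4, 6.0]
width: 0.06
```

```bash
python3 - <<'E'
from h import *
a=np.radians(162.7);rel([.589+.119*np.cos(a),-.0475+.119*np.sin(a),.05],162.7)
im=capture("scene");np.save("pics/s10.npy",im);cv2.imwrite("pics/s10.png",cv2.resize(im[195:215,200:232],None,fx=25,fy=25,interpolation=cv2.INTER_CUBIC))
im=capture("side");cv2.imwrite("pics/d10.png",cv2.resize(im[175:215,260:320],None,fx=12,fy=12,interpolation=cv2.INTER_CUBIC))
E
```

```text
t 11.4 shift cm [0.33 0.12 0.38] turn 0.1 | pos [ 0.4782 -0.0142  0.0538] rot [ 1.800e+02 -1.000e-01  1.628e+02] j [  5.  25.  -8. 121.   6.  35.  66.] F [-2.8  2.4  6. ]
```

View pics/s10.png

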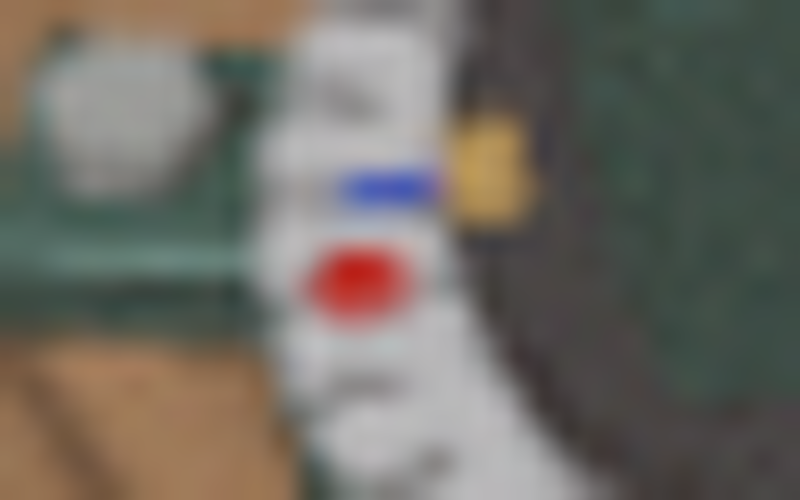

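View pics/d10.png

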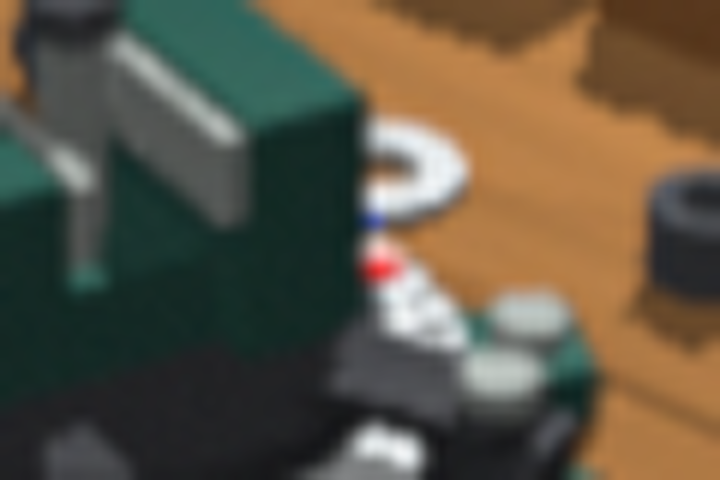

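Scene zoom (25×): pointer tip (338,188), red dot (357,284). Side zoom (12×): tip at about (377,222), dot (382,268).

```bash
python3 - <<'E'
from h import *
c=lambda x,y:(200+(x+.5)/25-.5,195+(y+.5)/25-.5)
d=lambda x,y:(260+(x+.5)/12-.5,175+(y+.5)/12-.5)
print("scene tip",onplane("scene",c(338,188),.036),"dot",onplane("scene",c(357,284),.023), onplane("scene",c(357,284),.022))
print("side tip",onplane("side",d(377,222),.036),"dot",onplane("side",d(382,268),.023))
print(tri([ray("scene",c(338,188)),ray("side",d(377,222))]))
A=np.array([.589,-.0475])
for n,p in [("tip",onplane("scene",c(338,188),.036)),("mid",onplane("scene",c(430,190),.036)),("dot",onplane("scene",c(357,284),.023))]:
    v=p[:2]-A;print(n,np.hypot(*v),np.degrees(np.arctan2(v[1],v[0])))
E
```

```text
scene tip [ 0.66588032 -0.0722297   0.036     ] dot [ 0.66562069 -0.07042911  0.023     ] [ 0.66527691 -0.07133874  0.022     ]
side tip [ 0.66886789 -0.07022349  0.036     ] dot [ 0.6703687  -0.07094479  0.023     ]
(array([ 0.66664616, -0.07147399,  0.03728742]), [np.float64(0.0004984890874601699), np.float64(0.0004984890874601816)])
tip 0.0807597811630076 -17.831159604610516
mid 0.07139481211143762 -16.021107423410122
dot 0.0799779588482958 -16.66006693401881
```

The scene and side estimates put the tip within about 1.5 mm of the dot but disagree on which side. I'll release, lift and look straight down with the wrist camera.

Emit:
move_arm(
  commands=[
    [0.2, [0, 0, 0], 0],
    [0.1, [0, 0, 0], 0],
    [0, [0, 0, 0], 0],
    [0, [0, 0, -5], 0],
    [0, [0, 0, -6], 0],
  ],
)

```text
time: 12.12
ee_pos: [0.4775, -0.0148, 0.1637]
tcp_rot: [-180.0, -0.2, 162.8]
wrist_force: [1.4, -0.3, -0.9]
width: 0.0913
```

```bash
python3 - <<'E'
from h import *
rel([.697,-.135,.22],115)
E
```

```text
t 12.12 shift cm [-24.5   -5.    -5.71] turn 47.8 | pos [ 0.4775 -0.0148  0.1637] rot [-180.    -0.2  162.8] j [  7.  14.  -9. 117.   3.  49.  68.] F [ 1.4 -0.3 -0.9]
```

Emit:
move_arm(
  commands=[
    [0, [0, 0, -5.7], 0],
    [0, [-6, -1.2, 0], 0],
    [0, [-6, -1.2, 0], 0],
    [0, [-6, -1.3, 0], 0],
    [0, [-6, -1.3, 0], 0],
  ],
)

```text
time: 12.75
ee_pos: [0.6947, -0.1347, 0.2206]
tcp_rot: [-180.0, 0.0, 162.8]
wrist_force: [1.6, 0.3, -0.9]
width: 0.0917
```

Emit:
move_arm(
  commands=[
    [0, [-0.5, 0, 0], 10],
    [0, [0, 0, 0], 10],
    [0, [0, 0, 0], 10],
    [0, [0, 0, 0], 10],
    [0, [0, 0, 0], 7.8],
  ],
)

```text
time: 13.38
ee_pos: [0.6977, -0.1351, 0.2201]
tcp_rot: [-180.0, -0.0, 114.7]
wrist_force: [-0.3, 0.5, -0.1]
width: 0.0919
```

Emit:
move_arm(
  commands=[
    [0.5, [0, 0, 0], 0],
    [0.5, [0, 0, 0], 0],
  ],
)

```text
time: 13.62
ee_pos: [0.6979, -0.135, 0.2204]
tcp_rot: [-180.0, -0.0, 115.1]
wrist_force: [-0.2, 0.1, 0.2]
width: 0.0764
```

```bash
python3 - <<'E'
from h import *
rel([.697,-.135,.22],115)
import pickle
st=read_state();im=capture("wrist");np.save("pics/w11.npy",im);pickle.dump(st,open("pics/w11.pkl","wb"))
cv2.imwrite("pics/w11.png",cv2.resize(im,(800,600)))
E
```

```text
t 13.62 shift cm [ 0.04 -0.08  0.04] turn 0.1 | pos [ 0.6979 -0.135   0.2204] rot [-180.    -0.   115.1] j [ 6. 33.  5. 80. -3. 67. 36.] F [-0.2  0.1  0.2]
```

View pics/w11.png

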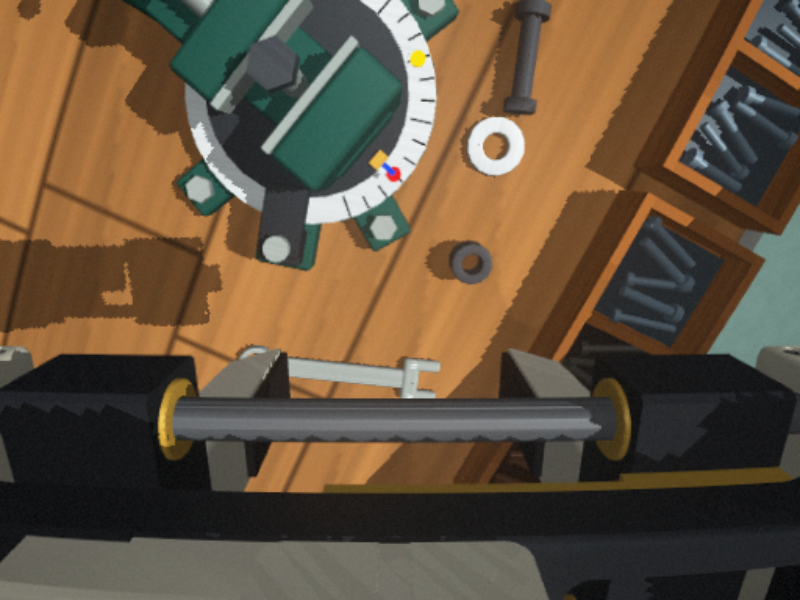

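The view from above shows the blue pointer ending on the red dot at about (393,174). I'll zoom in.

```bash
cat > chk.py <<'E'
from h import *
import pickle,sys
n=sys.argv[1];st=pickle.load(open(f"pics/{n}.pkl","rb"));im=np.load(f"pics/{n}.npy")
x0,y0,x1,y1=map(int,sys.argv[2:6])
hs=cv2.cvtColor(im,cv2.COLOR_BGR2HSV);sub=np.zeros(hs.shape[:2],np.uint8);sub[y0:y1,x0:x1]=255
red=(cv2.inRange(hs,(0,120,80),(8,255,255))|cv2.inRange(hs,(170,120,80),(180,255,255)))&sub
blu=cv2.inRange(hs,(108,90,60),(135,255,255))&sub
yel=cv2.inRange(hs,(22,120,120),(34,255,255))
for nm,m,z in(("red",red,.023),("blue",blu,.036)):
    v,u=np.nonzero(m);print(nm,len(u),u.mean(),v.mean(),u.min(),u.max(),v.min(),v.max(),onplane("wrist",(u.mean(),v.mean()),z,st).round(4))
cx,cy=(x0+x1)//2,(y0+y1)//2
cv2.imwrite(f"pics/{n}z.png",cv2.resize(im[cy-12:cy+12,cx-16:cx+16],None,fx=25,fy=25,interpolation=cv2.INTER_CUBIC));print("crop off",cx-16,cy-12)
E
python3 chk.py w11 235 95 270 125
```

```text
red 44 252.0909090909091 111.54545454545455 247 255 107 115 [ 0.6682 -0.0714  0.023 ]
blue 30 248.26666666666668 107.73333333333333 245 252 104 111 [ 0.6627 -0.0695  0.036 ]
crop off 236 98
```

View pics/w11z.png

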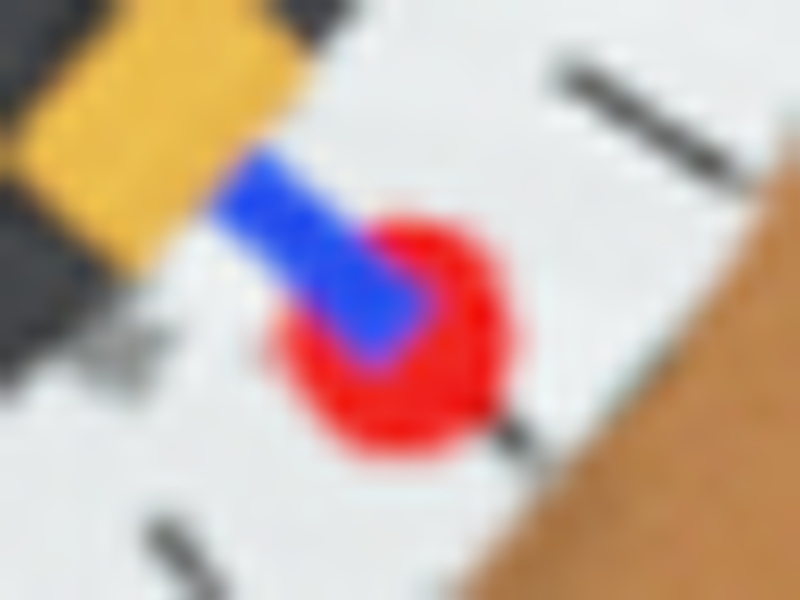

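From directly overhead, the tip's end mid-point is at (405,334) and the dot centre at (395,337) in the 25× crop. That is about 0.4 mm off the pointer line, so the angle is right. Next is the lever.

```bash
python3 - <<'E'
from h import *
print(onplane("scene",(185+582.5/5-.5,130+453.5/5-.5),.087))
rel([.533,.1302,.2],115)
E
```

```text
[0.53154456 0.12970442 0.087     ]
t 13.68 shift cm [31.01 -3.68  2.06] turn 0.1 | pos [ 0.6979 -0.135   0.2205] rot [-180.    -0.   115.1] j [ 6. 33.  5. 80. -3. 67. 36.] F [ 1.1 -0.5 -0.2]
```

Emit:
move_arm(
  commands=[
    [0.5, [6, -0.7, 0], 0],
    [0.5, [6, -0.7, 0], 0],
    [0.5, [6, -0.7, 0], 0],
    [0.5, [6, -0.7, 0], 0],
    [0.5, [6, -0.7, 0.5], 0],
  ],
)

```text
time: 14.3
ee_pos: [0.5389, 0.1237, 0.2164]
tcp_rot: [179.9, 0.0, 115.1]
wrist_force: [0.4, 1.1, 0.2]
width: 0.046
```

Emit:
move_arm(
  commands=[
    [0.5, [1, -0.2, 3], 0],
    [0.5, [0, 0, 3], 0],
    [0.5, [0, 0, 0], 0],
  ],
)

```text
time: 14.68
ee_pos: [0.5316, 0.13, 0.1539]
tcp_rot: [-179.7, -0.0, 115.1]
wrist_force: [0.5, 0.1, -0.2]
width: 0.0458
```

```bash
python3 - <<'E'
from h import *
rel([.533,.1302,.069],115)
im=capture("wrist");cv2.imwrite("pics/w12.png",cv2.resize(im,(800,600)))
E
```

```text
t 14.68 shift cm [-0.04  0.18  8.49] turn 0.1 | pos [0.5316 0.13   0.1539] rot [-179.7   -0.   115.1] j [-16.  21.  -1. 108.   0.  51.   8.] F [ 0.5  0.1 -0.2]
```

View pics/w12.png

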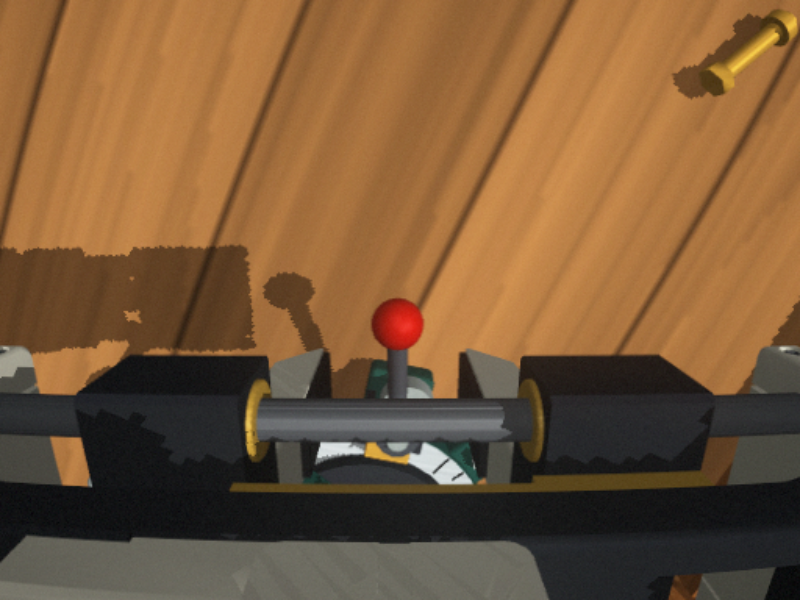

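The ball at (397,324) is centred and the bar is vertical in the picture. Descending.

Emit:
move_arm(
  commands=[
    [0.5, [0, 0.1, 3], 0],
    [0.5, [0, 0, 3], 0],
    [0.5, [0, 0, 2.5], 0],
    [0.65, [0, 0, 0], 0],
    [0.65, [0, 0, 0], 0],
  ],
)

```text
time: 15.35
ee_pos: [0.536, 0.1309, 0.0724]
tcp_rot: [179.9, 0.0, 115.0]
wrist_force: [-0.5, -0.0, 0.2]
width: 0.0333
```

```bash
cat > lv.py <<'E'
from h import *
st=read_state();d=st["ee_pos"][:2]-[.5645,.0622];y=np.radians(st["tcp_rot"][2]);th=np.arctan2(d[1],d[0])
fs=[]
F=st["wrist_force"]
print("t",round(st["time"],2),"r",np.hypot(*d).round(4),"angTCP rad",(th-np.radians(72.5)).round(3),"yaw",st["tcp_rot"][2].round(1),"turn to radial",np.degrees(y-th).round(1),"z",st["ee_pos"][2].round(4),"Ftan(loosen+)",(-F[0]*np.sin(th)+F[1]*np.cos(th)).round(2),"Frad",(F[0]*np.cos(th)+F[1]*np.sin(th)).round(2),"w",st["width"].round(4))
E
python3 lv.py
```

```text
Traceback (most recent call last):
  File "lv.py", line 5, in <module>
    print("t",round(st["time"],2),"r",np.hypot(*d).round(4),"angTCP rad",(th-np.radians(72.5)).round(3),"yaw",st["tcp_rot"][2].round(1),"turn to radial",np.degrees(y-th).round(1),"z",st["ee_pos"][2].round(4),"Ftan(loosen+)",(-F[0]*np.sin(th)+F[1]*np.cos(th)).round(2),"Frad",(F[0]*np.cos(th)+F[1]*np.sin(th)).round(2),"w",st["width"].round(4))
                                                                                                                                                                                                                                                                                                                                  ^^^^^^^^^^^^^^^^^
AttributeError: 'float' object has no attribute 'round'
```

```bash
sed -i 's/st\["width"\].round(4)/round(st["width"],4)/' lv.py; python3 lv.py
```

```text
t 15.35 r 0.0744 angTCP rad 0.699 yaw 115.0 turn to radial 2.4 z 0.0724 Ftan(loosen+) 0.46 Frad 0.14 w 0.0333
```

Emit:
move_arm(
  commands=[
    [0.65, [0, 0.4, 0.3], 0],
    [0.65, [-0.02, 0.5, 0], 3.8],
    [0.65, [-0.02, 0.5, 0], 3.8],
  ],
)

```text
time: 15.72
ee_pos: [0.5452, 0.1342, 0.0685]
tcp_rot: [-179.7, 0.0, 107.2]
wrist_force: [-7.0, -5.1, 6.5]
width: 0.0322
```

```bash
python3 lv.py
```

```text
t 15.72 r 0.0745 angTCP rad 0.567 yaw 107.2 turn to radial 2.2 z 0.0685 Ftan(loosen+) 8.05 Frad -3.16 w 0.0322
```

Emit:
move_arm(
  commands=[
    [0.65, [-0.01, 0.4, 0], 3.4],
    [0.65, [-0.01, 0.4, 0], 3.1],
    [0.65, [-0.01, 0.2, 0], 1.5],
  ],
)

```text
time: 16.1
ee_pos: [0.5552, 0.1362, 0.0684]
tcp_rot: [-179.7, 0.1, 99.3]
wrist_force: [-7.1, -4.9, 5.9]
width: 0.0322
```

```bash
python3 lv.py
```

```text
t 16.1 r 0.0746 angTCP rad 0.431 yaw 99.3 turn to radial 2.1 z 0.0684 Ftan(loosen+) 7.68 Frad -3.98 w 0.0322
```

Emit:
move_arm(
  commands=[
    [0.65, [0, 0.2, 0], 1.7],
    [0.65, [0, 0.2, 0], 1.7],
  ],
)

```text
time: 16.35
ee_pos: [0.559, 0.1366, 0.0684]
tcp_rot: [-179.7, 0.1, 95.9]
wrist_force: [-7.2, -5.0, 5.3]
width: 0.0321
```

```bash
python3 lv.py
```

```text
t 16.35 r 0.0746 angTCP rad 0.38 yaw 95.9 turn to radial 1.6 z 0.0684 Ftan(loosen+) 7.51 Frad -4.49 w 0.0321
```

Emit:
move_arm(
  commands=[
    [0.65, [0, 0.2, 0], 1.7],
  ],
)

```text
time: 16.48
ee_pos: [0.5608, 0.1367, 0.0683]
tcp_rot: [-179.7, 0.1, 94.2]
wrist_force: [-6.9, -5.8, 4.5]
width: 0.0323
```

```bash
python3 lv.py
```

```text
t 16.48 r 0.0746 angTCP rad 0.355 yaw 94.2 turn to radial 1.3 z 0.0683 Ftan(loosen+) 7.2 Frad -5.41 w 0.0323
```

Emit:
move_arm(
  commands=[
    [0.65, [-0.05, 0.2, 0], 1.7],
  ],
)

```text
time: 16.6
ee_pos: [0.5627, 0.1368, 0.0683]
tcp_rot: [-179.7, 0.1, 92.5]
wrist_force: [-7.3, -3.6, 4.9]
width: 0.0323
```

```bash
python3 lv.py
```

```text
t 16.6 r 0.0746 angTCP rad 0.33 yaw 92.5 turn to radial 1.1 z 0.0683 Ftan(loosen+) 7.39 Frad -3.42 w 0.0323
```

Emit:
move_arm(
  commands=[
    [0.65, [-0.05, 0.2, 0], 1.7],
  ],
)

```text
time: 16.73
ee_pos: [0.5646, 0.1367, 0.0682]
tcp_rot: [-179.7, 0.1, 90.8]
wrist_force: [-8.4, -3.2, 5.5]
width: 0.0318
```

```bash
python3 lv.py
```

```text
t 16.73 r 0.0745 angTCP rad 0.305 yaw 90.8 turn to radial 0.8 z 0.0682 Ftan(loosen+) 8.35 Frad -3.2 w 0.0318
```

Emit:
move_arm(
  commands=[
    [0.65, [-0.05, 0.2, 0], 1.7],
  ],
)

```text
time: 16.85
ee_pos: [0.5665, 0.1366, 0.0683]
tcp_rot: [-179.7, 0.1, 89.1]
wrist_force: [-8.4, -3.1, 5.5]
width: 0.0324
```

```bash
python3 lv.py
```

```text
t 16.85 r 0.0745 angTCP rad 0.279 yaw 89.1 turn to radial 0.7 z 0.0683 Ftan(loosen+) 8.31 Frad -3.37 w 0.0324
```

Emit:
move_arm(
  commands=[
    [0.65, [-0.02, 0.2, 0], 1.7],
  ],
)

```text
time: 16.98
ee_pos: [0.5684, 0.1365, 0.0683]
tcp_rot: [-179.7, 0.1, 87.4]
wrist_force: [-8.3, -2.7, 5.1]
width: 0.0326
```

```bash
python3 lv.py
```

```text
t 16.98 r 0.0744 angTCP rad 0.252 yaw 87.4 turn to radial 0.5 z 0.0683 Ftan(loosen+) 8.14 Frad -3.15 w 0.0326
```

Emit:
move_arm(
  commands=[
    [0.65, [-0.03, 0.2, 0], 1.5],
  ],
)

```text
time: 17.1
ee_pos: [0.5704, 0.1364, 0.0683]
tcp_rot: [-179.7, 0.1, 85.9]
wrist_force: [-8.5, -2.0, 5.3]
width: 0.0323
```

```bash
python3 lv.py
```

```text
t 17.1 r 0.0744 angTCP rad 0.226 yaw 85.9 turn to radial 0.5 z 0.0683 Ftan(loosen+) 8.28 Frad -2.7 w 0.0323
```

Emit:
move_arm(
  commands=[
    [0.65, [-0.03, 0.2, 0], 1.5],
  ],
)

```text
time: 17.23
ee_pos: [0.5723, 0.1362, 0.0683]
tcp_rot: [-179.7, 0.1, 84.4]
wrist_force: [-8.7, -1.0, 5.3]
width: 0.0321
```

```bash
python3 lv.py
```

```text
t 17.23 r 0.0744 angTCP rad 0.201 yaw 84.4 turn to radial 0.5 z 0.0683 Ftan(loosen+) 8.56 Frad -1.87 w 0.0321
```

Emit:
move_arm(
  commands=[
    [0.65, [-0.03, 0.2, 0], 1.5],
  ],
)

```text
time: 17.35
ee_pos: [0.5742, 0.136, 0.0683]
tcp_rot: [-179.7, 0.1, 83.0]
wrist_force: [-9.1, -1.5, 4.7]
width: 0.0323
```

```bash
python3 lv.py
```

```text
t 17.35 r 0.0744 angTCP rad 0.174 yaw 83.0 turn to radial 0.5 z 0.0683 Ftan(loosen+) 8.87 Frad -2.69 w 0.0323
```

Emit:
move_arm(
  commands=[
    [0.65, [-0.03, 0.2, 0], 1.5],
  ],
)

```text
time: 17.48
ee_pos: [0.5761, 0.1357, 0.0683]
tcp_rot: [-179.7, 0.1, 81.5]
wrist_force: [-9.1, -0.4, 4.5]
width: 0.0326
```

```bash
python3 lv.py
```

```text
t 17.48 r 0.0744 angTCP rad 0.149 yaw 81.5 turn to radial 0.4 z 0.0683 Ftan(loosen+) 8.91 Frad -1.81 w 0.0326
```

Emit:
move_arm(
  commands=[
    [0.65, [-0.03, 0.2, 0], 1.5],
  ],
)

```text
time: 17.6
ee_pos: [0.578, 0.1354, 0.0683]
tcp_rot: [-179.7, 0.1, 80.0]
wrist_force: [-8.9, 1.3, 4.5]
width: 0.0321
```

```bash
python3 lv.py
```

```text
t 17.6 r 0.0744 angTCP rad 0.123 yaw 80.0 turn to radial 0.4 z 0.0683 Ftan(loosen+) 8.98 Frad -0.36 w 0.0321
```

Emit:
move_arm(
  commands=[
    [0.65, [0, 0.2, 0], 1.5],
  ],
)

```text
time: 17.73
ee_pos: [0.5799, 0.1351, 0.0683]
tcp_rot: [-179.7, 0.1, 78.5]
wrist_force: [-8.1, -0.4, 6.0]
width: 0.0322
```

```bash
python3 lv.py
```

```text
t 17.73 r 0.0745 angTCP rad 0.097 yaw 78.5 turn to radial 0.4 z 0.0683 Ftan(loosen+) 7.84 Frad -2.11 w 0.0322
```

Emit:
move_arm(
  commands=[
    [0.65, [0, 0.2, 0], 1.5],
  ],
)

```text
time: 17.85
ee_pos: [0.5819, 0.1347, 0.0683]
tcp_rot: [-179.7, 0.1, 77.0]
wrist_force: [-7.7, -1.0, 5.2]
width: 0.0321
```

```bash
python3 lv.py
```

```text
t 17.85 r 0.0745 angTCP rad 0.07 yaw 77.0 turn to radial 0.5 z 0.0683 Ftan(loosen+) 7.22 Frad -2.73 w 0.0321
```

Emit:
move_arm(
  commands=[
    [0.65, [0, 0.2, 0], 1.5],
  ],
)

```text
time: 17.98
ee_pos: [0.5836, 0.1343, 0.0683]
tcp_rot: [-179.7, 0.1, 75.5]
wrist_force: [-10.1, 0.1, 6.7]
width: 0.0322
```

```bash
python3 lv.py
```

```text
t 17.98 r 0.0746 angTCP rad 0.046 yaw 75.5 turn to radial 0.4 z 0.0683 Ftan(loosen+) 9.79 Frad -2.5 w 0.0322
```

Emit:
move_arm(
  commands=[
    [0.65, [-0.02, 0.2, 0], 1.5],
  ],
)

```text
time: 18.1
ee_pos: [0.5851, 0.1338, 0.0683]
tcp_rot: [-179.6, 0.1, 74.0]
wrist_force: [-10.7, -0.0, 7.0]
width: 0.0317
```

```bash
python3 lv.py
```

```text
t 18.1 r 0.0745 angTCP rad 0.026 yaw 74.0 turn to radial 0.0 z 0.0683 Ftan(loosen+) 10.24 Frad -2.99 w 0.0317
```

Emit:
move_arm(
  commands=[
    [0.65, [-0.02, 0.15, 0], 1.1],
  ],
)

```text
time: 18.23
ee_pos: [0.5862, 0.1334, 0.0682]
tcp_rot: [-179.6, 0.1, 72.9]
wrist_force: [-11.6, 1.1, 7.2]
width: 0.0323
```

```bash
python3 lv.py
```

```text
t 18.23 r 0.0745 angTCP rad 0.01 yaw 72.9 turn to radial -0.2 z 0.0682 Ftan(loosen+) 11.38 Frad -2.31 w 0.0323
```

Emit:
move_arm(
  commands=[
    [0.65, [-0.01, 0.15, 0], 1.1],
  ],
)

```text
time: 18.35
ee_pos: [0.5869, 0.1331, 0.0682]
tcp_rot: [-179.5, 0.1, 71.8]
wrist_force: [-10.9, -0.1, 8.8]
width: 0.0322
```

```bash
python3 lv.py
```

```text
t 18.35 r 0.0743 angTCP rad -0.001 yaw 71.8 turn to radial -0.6 z 0.0682 Ftan(loosen+) 10.4 Frad -3.37 w 0.0322
```

Emit:
move_arm(
  commands=[
    [0.65, [-0.01, 0.15, 0], 1],
  ],
)

```text
time: 18.48
ee_pos: [0.5883, 0.1327, 0.0682]
tcp_rot: [-179.5, 0.1, 70.8]
wrist_force: [-13.5, 0.3, 10.3]
width: 0.0317
```

```bash
python3 lv.py
```

```text
t 18.48 r 0.0744 angTCP rad -0.02 yaw 70.8 turn to radial -0.5 z 0.0682 Ftan(loosen+) 12.94 Frad -4.03 w 0.0317
```

Emit:
move_arm(
  commands=[
    [0.65, [0, 0.15, 0], 1],
  ],
)

```text
time: 18.6
ee_pos: [0.5889, 0.1324, 0.0681]
tcp_rot: [-179.4, 0.2, 69.8]
wrist_force: [-15.9, -0.3, 10.4]
width: 0.032
```

```bash
python3 lv.py
```

```text
t 18.6 r 0.0743 angTCP rad -0.029 yaw 69.8 turn to radial -1.0 z 0.0681 Ftan(loosen+) 14.87 Frad -5.55 w 0.032
```

Emit:
move_arm(
  commands=[
    [0.65, [0, 0, 0], 0],
  ],
)

```text
time: 18.73
ee_pos: [0.589, 0.1324, 0.0682]
tcp_rot: [-179.4, 0.2, 69.9]
wrist_force: [-14.5, 1.0, 11.0]
width: 0.0321
```

```bash
python3 lv.py
```

```text
t 18.73 r 0.0744 angTCP rad -0.03 yaw 69.9 turn to radial -0.9 z 0.0682 Ftan(loosen+) 14.02 Frad -3.86 w 0.0321
```

Emit:
move_arm(
  commands=[
    [0.65, [0, 0, 0], 0],
  ],
)

```text
time: 18.85
ee_pos: [0.589, 0.1324, 0.0682]
tcp_rot: [-179.4, 0.1, 69.9]
wrist_force: [-13.9, 0.0, 10.3]
width: 0.032
```

```bash
python3 lv.py
```

```text
t 18.85 r 0.0744 angTCP rad -0.03 yaw 69.9 turn to radial -0.9 z 0.0682 Ftan(loosen+) 13.15 Frad -4.58 w 0.032
```

Holding still, the push reads about 13–14 N with no further movement. That fits a bite near +0.07 rad and a rise of 5 N per 0.1 rad. I'll stop here, open, lift and check.

Emit:
move_arm(
  commands=[
    [0.5, [0, -0.3, 0], 0],
    [0.5, [0, 0, 0], 0],
    [0.5, [0, 0, 0], 0],
    [0.5, [0, 0, -4], 0],
    [0.5, [0, 0, -5], 0],
  ],
)

```text
time: 19.48
ee_pos: [0.591, 0.1317, 0.1577]
tcp_rot: [-179.9, 0.1, 69.8]
wrist_force: [1.0, 0.3, 0.9]
width: 0.0457
```

Emit:
move_arm(
  commands=[
    [0.5, [0, 0, -5], 0],
    [0.5, [0, 0, -2], 0],
  ],
)

```text
time: 19.73
ee_pos: [0.5939, 0.1322, 0.2319]
tcp_rot: [179.7, -0.2, 69.8]
wrist_force: [-0.2, 0.5, -1.0]
width: 0.0459
```

```bash
python3 - <<'E'
from h import *
rel([.697,-.135,.22],115)
E
```

```text
t 19.73 shift cm [-21.51  18.92   1.21] turn -45.2 | pos [0.5939 0.1322 0.2319] rot [179.7  -0.2  69.8] j [-25.  22.  13.  96.  -6.  62. -31.] F [-0.2  0.5 -1. ]
```

Emit:
move_arm(
  commands=[
    [0.5, [-4.7, 2.8, 0], 0],
    [0.5, [-4.7, 2.8, 0], 0],
    [0.5, [-4.7, 2.8, 0], 0],
    [0.5, [-4.7, 2.8, 0], 0],
    [0.5, [-4.8, 2.7, 0], 0],
  ],
)

```text
time: 20.35
ee_pos: [0.6411, -0.1393, 0.2281]
tcp_rot: [179.9, -0.0, 69.8]
wrist_force: [-0.1, 0.7, -1.9]
width: 0.0458
```

Emit:
move_arm(
  commands=[
    [0.5, [0, 0, 0], 0],
    [0.5, [0, 0, 0], 0],
  ],
)

```text
time: 20.6
ee_pos: [0.6405, -0.1375, 0.2276]
tcp_rot: [-180.0, -0.0, 69.7]
wrist_force: [-0.2, 0.1, -1.0]
width: 0.046
```

```bash
python3 - <<'E'
from h import *
import pickle
st=read_state();im=capture("wrist");np.save("pics/w13.npy",im);pickle.dump(st,open("pics/w13.pkl","wb"));print(st["ee_pos"],st["tcp_rot"])
cv2.imwrite("pics/w13.png",cv2.resize(im,(800,600)))
E
```

```text
[ 0.64050183 -0.13748834  0.22763519] [-1.79995914e+02 -3.14449284e-02  6.97266117e+01]
```

View pics/w13.png

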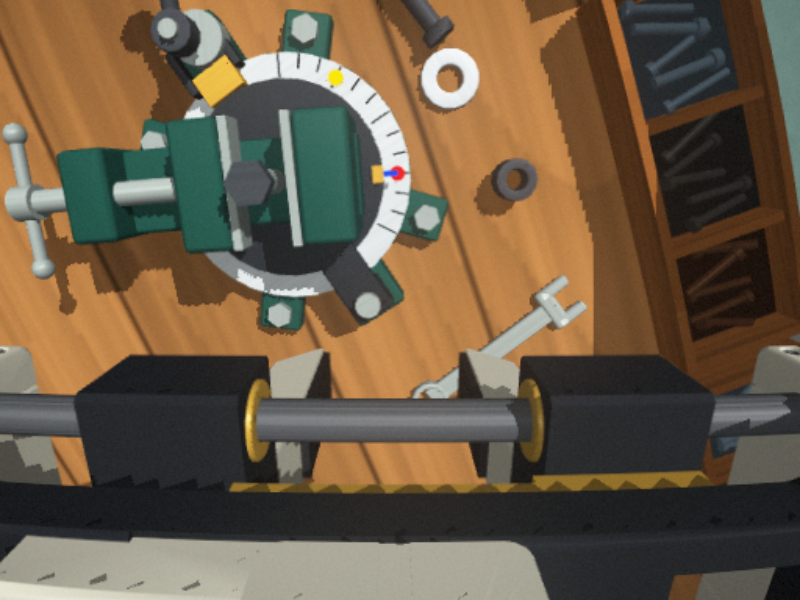

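```bash
python3 chk.py w13 236 96 272 124; python3 - <<'E'
from h import *
im=capture("scene");cv2.imwrite("pics/s13.png",cv2.resize(im,(800,600)))
hs=cv2.cvtColor(im,cv2.COLOR_BGR2HSV);m=cv2.inRange(hs,(0,150,80),(8,255,255))|cv2.inRange(hs,(172,150,80),(180,255,255))
n,l,s,c=cv2.connectedComponentsWithStats(m)
for i in range(1,n):
  if 15<s[i,4]<150:
    p=onplane("scene",c[i],.087);d=p[:2]-[.5645,.0622];print(c[i],p,np.hypot(*d),np.radians(np.degrees(np.arctan2(d[1],d[0]))-72.5))
E
```

```text
red 42 254.88095238095238 110.26190476190476 251 258 106 114 [ 0.6685 -0.0713  0.023 ]
blue 30 249.3 110.4 246 253 109 112 [ 0.6625 -0.0692  0.036 ]
crop off 238 98
[283.25274725 230.07692308] [0.58355491 0.13435974 0.087     ] 0.07463321976153889 0.047260176943394724
```

View pics/w13z.png

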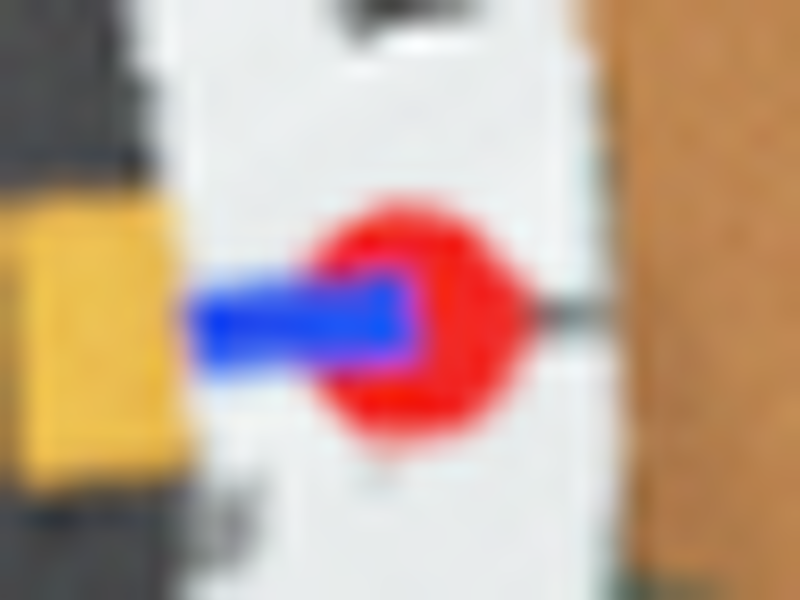

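View pics/s13.png

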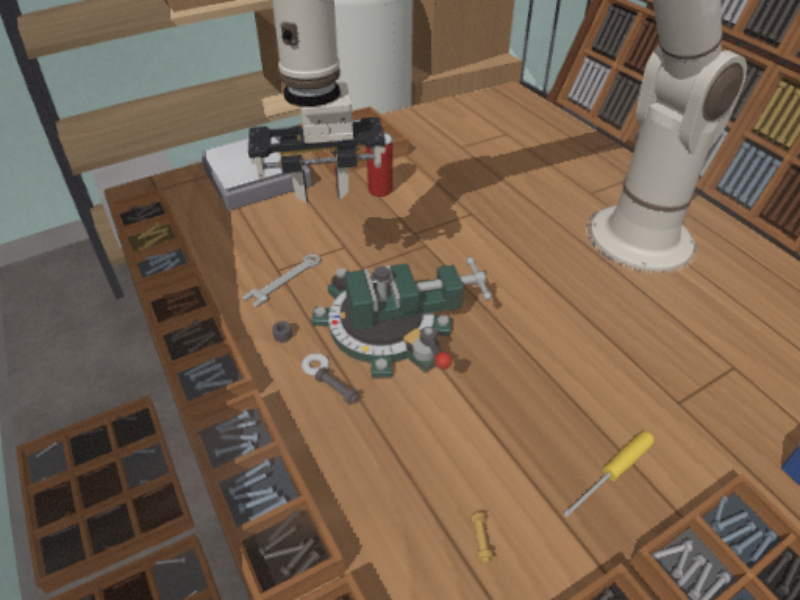

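The pointer's tip (row 320) is level with the dot centre (row 320) in the zoomed overhead view. The rest of the stall looks unmoved, and the gripper is clear of everything. Handing in.

```bash
python3 -c "
from station import *
print(finish_job())"
```

```text
the job is handed in; nothing more can be done
None
```

The job is done and handed in at about 21 s of the 72 s allowed.

**What I did:**
1. I backed the lever off to about 0.74 rad, past the slack point.
2. I gripped the front block lightly and swung the head about 27° clockwise to the red dot.
3. I let go, then tightened the lever slowly by feel.

**Last checks:**
- **Pointer:** seen from directly overhead before and after tightening, the tip lies over the middle of the red dot, within about 0.5 mm.
- **Lever tightness:** free running showed about 7–9 N. The lever bit late, with the ball at roughly 0.1 rad, and ended at about 0.02 rad, almost where it was found.
    - **Push at the end:** it read 12.9 N while still moving, then 14.9 N on the last small step, and settled at 14.0 and 13.2 N when held. Those readings vary by about 1 N. Allowing for friction at the finger, the real push may be nearer 14 N, still inside the 11–15.5 N band.
- **Other objects:** the last scene picture shows everything else on the stall apparently where it was, with the gripper clear.

**What disagreed:** before the overhead look, the scene and side views differed by 1–2 mm on which side of the dot the tip was. I went by the overhead view. A colour-mask check of the ball in the scene view gave a lever angle of about 0.05 rad instead of 0.02. I didn't resolve that difference.

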